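# Click the tube rotor onto the spinner's spindle

## Task

Fit the small tube rotor onto the drive spindle of the open bench spinner: slide its hub over the spindle, turn it lightly by feel until the slots drop over the drive key, then press it straight down past the sprung balls until it clicks and sits fully home on the spindle's shoulder. Press only as hard as the catch needs, never ram it, then let go; leave the other things on the table where they are.

Things in the scene. Friction and masses are not known exactly. Their poses are not given: they have to be found in the camera images.
- rotor_knob (a point): the loose tube rotor (90 mm across, 72 mm high, 0.15 to 0.28 kg, metal, six leaning grey tube pockets in a ring, a dark round knob on top), upright on the table. This point is on its axis at the knob's gripping height, 58 mm above its underside, 14 mm below its top; z up. Knob: plain cylinder, 26 mm diameter, free from 41 to 72 mm above the underside; pocket mouths reach 40 mm. A 60 N grip holds it for pressing.
- rotor_foot (a point): the centre of the underside of the rotor's hub, 58 mm below rotor_knob; z is the rotor's axis, up. The hub is a sleeve, 32 mm outside, 22 mm bore, open below, bore 36 mm deep, a 2.5 mm lead-in chamfer at its mouth. Four radial slots, about 6 mm wide, 24 mm deep, open below, lie at 45, 135, 225 and 315 degrees from this frame's x axis.
- hub_groove (a point): the middle of the groove inside the rotor's bore, 11 mm above the hub's underside, on the axis; the sprung balls snap into it when the rotor is home
- spindle_seat (a point): centre of the shoulder of the drive spindle, in the middle of the spinner's open bowl, 42 mm above the table: here the hub's underside must rest, hard. z is the spindle's axis, up. The steel spindle, 20 mm diameter with a coned tip, rises 32 mm above it. The bowl's rim is 62 mm above the table and 102 mm across inside.
- key_level (a point): where the drive key, a square cross bar (4 mm wide, 4 mm high, 30 mm long, level), goes through the spindle, 18 mm above the seat. Its direction is NOT given by this pose: the spindle stands locked, turned anyhow. A hub whose slots do not face the key stops hard on it, underside 20 mm above the seat; it drops over when a slot is within about 4 degrees of the key, so a turn of at most 90 degrees finds it.
- ball_level (a point): the level of the spindle's two sprung balls, 11 mm above the seat. With the slots over the key the hub slides down freely until its chamfer meets the balls, underside about 13 mm above the seat. Pressing past them takes 12 to 20 N until 9 mm, then little; below 5 mm they snap into the groove and pull the hub down with about 10 N, and 1 to 2 mm lower it meets the hard seat.
- spinner: the bench spinner, a round white housing (128 mm across, 62 mm high, fixed to the table) with an open bowl on top, a small switch panel on its front (-x) and the drive spindle in the middle; its clear lid stands apart, behind it. Origin: centre of its underside.
- rotor: the whole tube rotor; the same origin and axes as rotor_foot. On its right and behind it stands a wooden rack with a large centrifuge, 0.2 to 0.4 m above the table: come to the rotor from above, from the robot's side.
- petri_dish: a clear round dish, 59 mm across, 14 mm high, to the right, loose, to be left alone. Origin: centre of its underside.
- staining_jar: a clear upright staining jar, 50x58x104 mm, behind, loose, to be left alone. Origin: centre of its underside.
- oil_bottle: a small brown dropper bottle, 29 mm across, 91 mm high, to the left near the microscope, loose, to be left alone. Origin: centre of its underside.

How it is judged:
By the outcome, as a careful person would: the job done as asked, in the order asked, and still so for the second after the job is handed in, with the robot touching nothing.
It also fails if it takes over 72 s, if anything falls off the work surface, if the arm or the gripper's body presses on something with over 40 N, if the wrist force passes 120 N, or if a joint passes its speed limit or range.

## Robot

A 7-joint arm with a two-finger parallel gripper is mounted at the origin on a cart in front of the work surface, level with it; the furniture and walls round the work are solid. World frame = base frame: x ahead of the robot, y to its left, z up, the work surface at z = 0. Lengths are in m, angles in rad, forces in N, time in s.
With the tool pointing down it reaches from about 0.425 to 0.875 m from the base axis. Payload 4.7 kg.
Tool frame: the origin (TCP) lies at the very end of the fingers, on their centre line; the grasp point (between the pads) lies 19 mm behind it; x points along the fingers, y is the direction in which the jaws open and shut, and the axes are right-handed (so a half turn about x gives the same grasp; the last joint's range is limited). The gripper opens to 87 mm and grips with 3 to 60 N. Pads are 19 mm wide; open, the fingers measure 117 mm over their backs; the gripper's body (75 mm by 190 mm) begins 51 mm behind the grasp point.
Start: joints at [1.288, 0.321, -0.07, 1.45, 0.023, 1.371, -0.057], TCP at [0.19, -0.622, 0.223] pointing down, gripper open.
Joint ranges: [-2.86, 2.86], [-0.3, 2.09], [-1.38, 1.24], [0.06, 2.45], [-1.56, 4.7], [0.09, 2.05], [-2.69, 2.69]. Speed limits (rad/s): [2.57, 2.57, 3.14, 3.14, 3.14, 3.14, 3.14].

## Interface

Orientations are given as a rotation vector (axis times angle).
In Python, from bench import ctrl gives the robot as it stands.
- The arm moves only by the tool step_arm, never from a script. Its argument "increments" is one flat list of numbers, 6 for each row, row after row: the shift along the tool's x, y, z in cm, then the turn, a rotation vector about the tool's x, y, z in rad. In form: [tx, ty, tz, ax, ay, az, tx, ty, tz, ax, ay, az, ...]. A call has 1 to 12 rows; each row shifts and turns the commanded pose from where the row before left it, along the tool's axes as they then stand; what a row does not reach is not made up. A row lasts 1/8 s, in which the tool goes at most 62.5 mm and 10.7 degrees, less where a joint would pass 70% of its speed; a pose out of reach is approached as far as the arm can. A call with a gripper value outside its range is refused whole. "fingers" is the opening in per cent of the stroke, from 0 (shut) to 100 (fully open), set as the call begins (left out, the last holds). The fingers move at their own pace and stop on an object; "force" is the grip in N (left out, the last holds). Time passes only in rows, so rows that do not move let the fingers close. It gives the time, the measured TCP pose, the force and the opening at its end, in the units of the state.
- ctrl.get_state(): the state, without advancing time (a new reading comes with each control period).
- ctrl.get_image(name): name is "scene" or "top" or "wrist"; returns the picture (480x640x3 uint8, red, green, blue); there is no depth.
- ctrl.camera_params(name): a dict with "vertical_fov" (degrees; the focal length in pixels is half the picture's height over the tangent of half this angle, whatever the lens; pixels are square), "cx", "cy" (the principal point, pixels), "R" (3x3) and "t" (3): a world point X has camera coordinates R X + t. Camera axes: x right, y down, z forward; pixel columns grow to the right and rows downward; lengths in m; the calibration is good to about 2 mm. A picture is of the moment at which its call begins: read the wrist's pose just before it. camera_params takes no time and is no camera call; for the wrist camera it gives the pose at the moment of the call.
- ctrl.close_job(): hands the job in, once; it reports no verdict.
Trained networks look in the newest picture that a camera, given by its name, has taken for a name from the list of things; names that differ only in an ending like _2 or _b are one class to them, and where a whole thing is asked for, a point or a joint stands for the part that bears it (a point fixed in the world has none). Each returns a list of dicts, best first, with "score" (0 to 1); they miss things now and then, are a little off and sometimes report something else, mostly with a low value. They report only what shows in the picture. A call takes as long as a camera call.
- ctrl.search_frame(camera, name): "xyz" ([x, y, z] in m, in the coordinates of the camera as it stood for that picture, good to about 4 mm: the middle of the surface that is visible of it).
- ctrl.silhouettes(camera, name): "pixels" (480x640 bool, what is visible of it).
- ctrl.spot_point(camera, name): "xyz" ([x, y, z] in m, in the coordinates of the camera as it stood for that picture, good to about 4 mm: a listed point, or the origin of a listed thing).
The state is a dict: "time": time; "joint_positions": joint angles; "qd": joint speeds; "joint_torque": joint torques, N m; "position": TCP position; "tool_rot": TCP orientation; "ft_force": force on the tool from outside, world axes, zero at the start; "torque": the same for the moment, N m; "grip_width": opening from 0.0 (shut) to 1.0 (fully open).
Only numpy, scipy, OpenCV 4.12 (cv2) and the standard library are available. Lean on these libraries where they do the work, as an engineer would, in place of code of your own. Each camera call takes 0.05 s, during which the arm holds its last target.

## Working session

There is one attempt and no reset: what is moved stays moved. The work goes in short steps, Python scripts to look and compute and a tool call to move; the robot and the scene stay as the last step left them, time stands still between calls to the robot, and variables do not carry over. Pictures are saved under pics/ and viewed, and the job is handed in when it is done.

Besides the shell and the picture viewer there is one more tool, called after "Emit:" in YAML: its name, and indented under it one key for each argument. step_arm: Moves the arm, as the interface text tells. Its arguments: {"type":"object","properties":{"increments":{"type":"array","items":{"type":"number"}},"fingers":{"type":"number"},"force":{"type":"number"}},"required":["increments"]}

```bash
ls; mkdir -p pics; cat > h.py <<'E'
import numpy as np, cv2
from bench import ctrl
from scipy.spatial.transform import Rotation as Ro
np.set_printoptions(precision=4,suppress=True)
def save(n,f):
    im=ctrl.get_image(n); cv2.imwrite('pics/'+f,cv2.cvtColor(im,cv2.COLOR_RGB2BGR)); return im
def w(cam,xyz,p=None):
    p=p or ctrl.camera_params(cam); return np.array(p['R']).T@(np.array(xyz)-np.array(p['t']))
def st():
    s=ctrl.get_state(); print(s['time'],np.array(s['position']),np.array(s['tool_rot']),np.array(s['ft_force']),s['grip_width'],'q',np.array(s['joint_positions'])); return s
def pix(cam,X):
    p=ctrl.camera_params(cam); f=240/np.tan(np.radians(p['vertical_fov'])/2)
    c=np.array(p['R'])@np.array(X)+np.array(p['t']); return p['cx']+f*c[0]/c[2],p['cy']+f*c[1]/c[2]
E
python3 - <<'E'
from h import *
s=st(); print(Ro.from_rotvec(s['tool_rot']).as_matrix())
for c in ['scene','top','wrist']:
    save(c,c+'0.png'); p=ctrl.camera_params(c); print(c,-np.array(p['R']).T@np.array(p['t']),p['vertical_fov'])
for c in ['scene','top']:
    for n in ['rotor_knob','rotor_foot','spindle_seat','key_level','petri_dish','staining_jar','oil_bottle']:
        try:
            for d in ctrl.spot_point(c,n)[:2]: print(c,n,round(d['score'],2),w(c,d['xyz']))
        except Exception as e: print(c,n,e)
st()
E
```

```text
pics
0.0 [ 0.1899 -0.6211  0.2215] [ 2.0622  0.3104 -2.063 ] [-0.5745  1.0113  1.0981] 0.9993922115196905 q [ 1.2881  0.3218 -0.0701  1.4517  0.0226  1.3708 -0.0569]
[[-0.0007  0.2925 -0.9563]
 [ 0.0018 -0.9562 -0.2925]
 [-1.     -0.0019  0.0001]]
scene [ 0.3658 -0.4232  0.7483] 50.67875508509107
top [0.3826 0.1415 1.0678] 47.022035808563665
wrist [ 0.2722 -0.5971  0.3842] 65.79958826232703
scene rotor_knob 0.68 [ 0.4194 -0.0938  0.0624]
scene rotor_knob 0.3 [0.5877 0.0049 0.0041]
scene rotor_foot 0.74 [ 0.4198 -0.0976  0.0037]
scene spindle_seat 0.96 [0.4588 0.1786 0.042 ]
scene key_level 0.64 [0.4595 0.1804 0.0592]
scene petri_dish 0.76 [0.5859 0.0039 0.0047]
scene petri_dish 0.68 [0.4596 0.1798 0.0582]
scene staining_jar 0.76 [0.6301 0.0984 0.0022]
scene oil_bottle 0.85 [0.399  0.3209 0.0018]
top rotor_knob 0.66 [ 0.4232 -0.0988  0.058 ]
top rotor_knob 0.28 [ 0.4637  0.1771 -0.0009]
top rotor_foot 0.95 [ 0.4241 -0.0987  0.0033]
top rotor_foot 0.16 [0.5966 0.0009 0.0042]
top spindle_seat 0.91 [0.4641 0.1729 0.0477]
top key_level 0.63 [0.4605 0.1784 0.0636]
top key_level 0.23 [ 0.6374  0.0915 -0.0011]
top petri_dish 0.76 [0.5944 0.0022 0.0067]
top petri_dish 0.35 [0.4634 0.1775 0.0427]
top staining_jar 0.62 [0.6363 0.0934 0.0007]
top oil_bottle 0.52 [ 0.4273 -0.1009  0.0033]
top oil_bottle 0.51 [0.4    0.3134 0.0024]
0.85 [ 0.19   -0.6216  0.2226] [ 2.0617  0.3081 -2.0618] [0.2894 0.206  0.0875] 0.9969392724807064 q [ 1.2881  0.321  -0.0701  1.4505  0.0226  1.3708 -0.0569]
```

View pictures.

View pics/scene0.png

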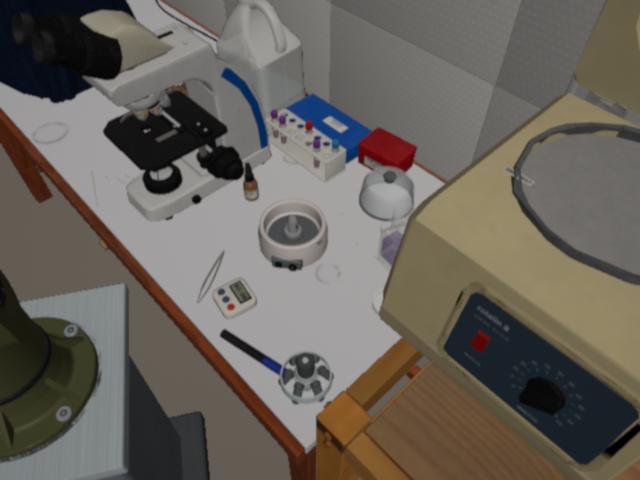

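View pics/top0.png

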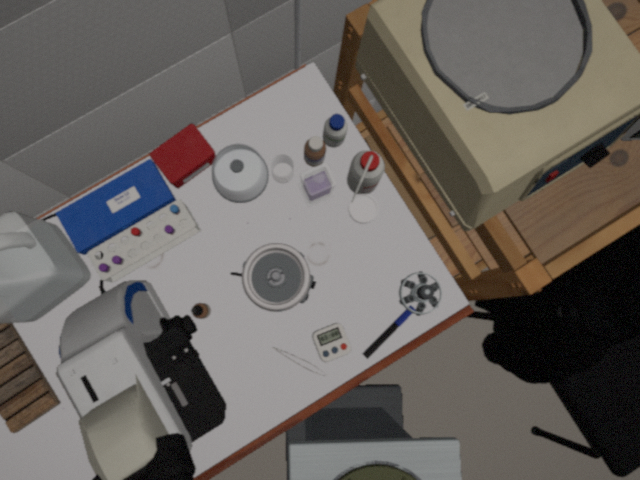

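View pics/wrist0.png

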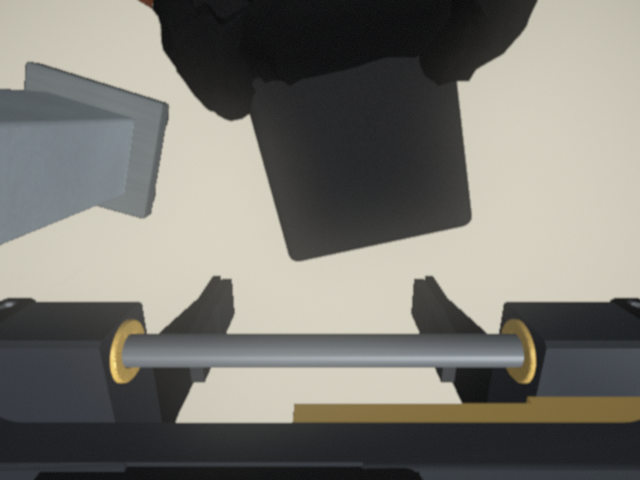

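```bash
python3 - <<'E'
from h import *
def ray(cam,u,v,z):
    p=ctrl.camera_params(cam); f=240/np.tan(np.radians(p['vertical_fov'])/2); R=np.array(p['R']);C=-R.T@np.array(p['t'])
    d=R.T@np.array([(u-p['cx'])/f,(v-p['cy'])/f,1]); return C+d*(z-C[2])/d[2]
for name,u,v,z in [('railfrontleft',470,275,.2),('railback',340,50,.2),('postfront',545,265,.2),('post2',515,295,.2),('cf edge',478,227,.25),('cf edge',478,227,.4),('cfleft',360,45,.3),('table corner',470,305,0)]: print(name,z,ray('top',u,v,z))
for name,u,v,z in [('post top',320,415,.2),('post right',352,445,.2),('post back',365,400,.2),('rail',415,345,.2),('cf low left',385,300,.25),('cf front corner',500,480,.25)]: print(name,z,ray('scene',u,v,z))
a=cv2.imread('pics/top0.png'); cv2.imwrite('pics/topz.png',cv2.resize(a[180:360,370:610],None,fx=3.3,fy=3.3,interpolation=2))
b=cv2.imread('pics/scene0.png'); cv2.imwrite('pics/scz.png',cv2.resize(b[190:280,240:350],None,fx=6,fy=6,interpolation=2))
E
```

```text
railfrontleft 0.2 [ 0.4447 -0.1368  0.2   ]
railback 0.2 [0.8257 0.0565 0.2   ]
postfront 0.2 [ 0.4578 -0.2575  0.2   ]
post2 0.2 [ 0.4115 -0.2059  0.2   ]
cf edge 0.25 [ 0.5133 -0.1377  0.25  ]
cf edge 0.4 [ 0.4894 -0.0865  0.4   ]
cfleft 0.3 [0.782  0.0363 0.3   ]
table corner 0 [ 0.4011 -0.1971  0.    ]
post top 0.2 [ 0.414 -0.225  0.2  ]
post right 0.2 [ 0.4394 -0.2636  0.2   ]
post back 0.2 [ 0.4665 -0.2202  0.2   ]
rail 0.2 [ 0.5441 -0.1692  0.2   ]
cf low left 0.25 [ 0.5138 -0.1297  0.25  ]
cf front corner 0.25 [ 0.5565 -0.3397  0.25  ]
```

View pics/topz.png

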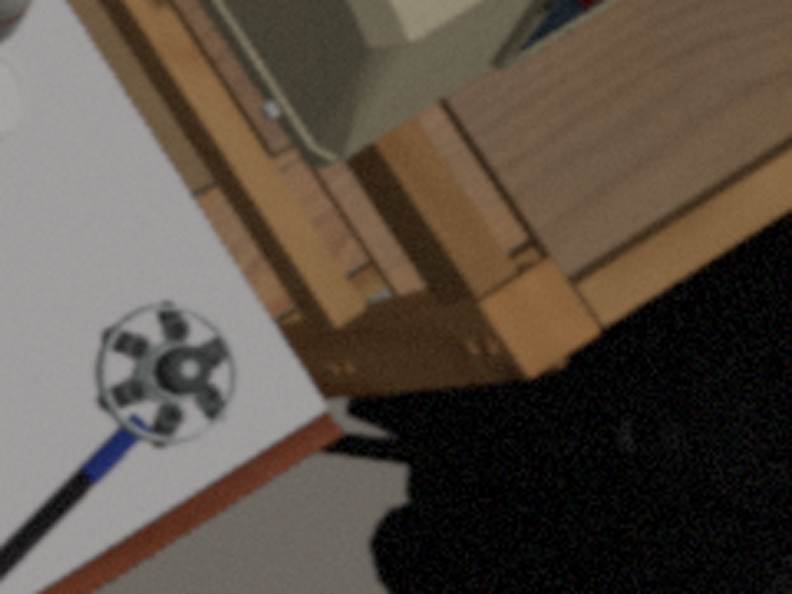

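View pics/scz.png

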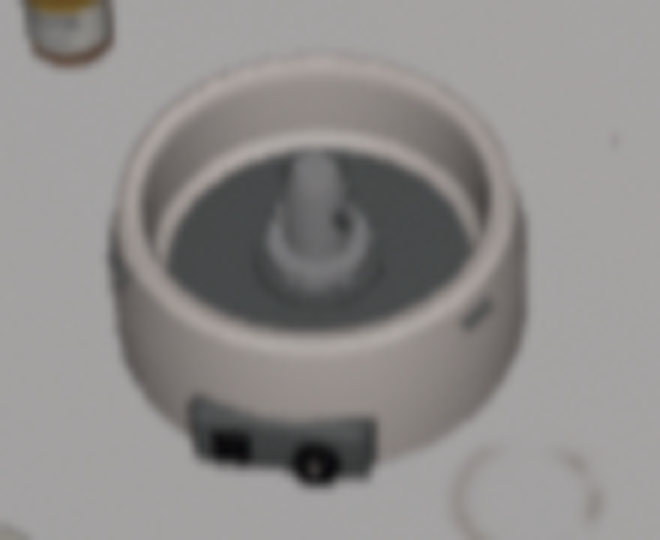

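```bash
python3 - <<'E'
from h import *
b=cv2.imread('pics/scene0.png'); cv2.imwrite('pics/scz2.png',cv2.resize(b[240:480,270:590],None,fx=2.5,fy=2.5,interpolation=2))
def ray(cam,u,v):
    p=ctrl.camera_params(cam); f=240/np.tan(np.radians(p['vertical_fov'])/2); R=np.array(p['R']);C=-R.T@np.array(p['t'])
    d=R.T@np.array([(u-p['cx'])/f,(v-p['cy'])/f,1]); return C,d/np.linalg.norm(d)
def tri(a,b):
    C1,d1=ray('top',*a);C2,d2=ray('scene',*b)
    s=np.linalg.lstsq(np.c_[d1,-d2],C2-C1,rcond=None)[0]; return (C1+s[0]*d1+C2+s[1]*d2)/2,np.linalg.norm(C1+s[0]*d1-C2-s[1]*d2)
print('post corner',tri((517,271),(337,397)))
print('post corner',tri((534,294),(318,416)))
print('post corner',tri((552,278),(354,447)))
print('cf corner',tri((471,228),(386,300)))
p=ctrl.camera_params('scene')
E
```

```text
post corner (array([ 0.443 , -0.2106,  0.2019]), np.float64(0.012289786055671496))
post corner (array([ 0.4112, -0.2304,  0.2132]), np.float64(0.0013794947124875852))
post corner (array([ 0.4388, -0.2664,  0.2017]), np.float64(0.003871268806216122))
cf corner (array([ 0.5141, -0.1283,  0.2471]), np.float64(0.0032896945459287125))
```

View pics/scz2.png

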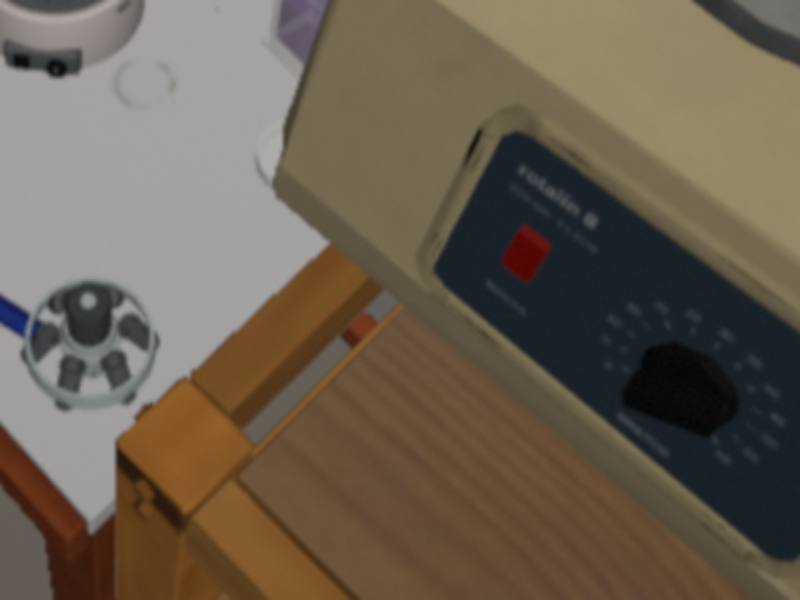

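```bash
cat >> h.py <<'E'
def pose(x,y,z,yaw):
    yv=np.array([np.cos(np.radians(yaw)),np.sin(np.radians(yaw)),0]); xv=np.array([0,0,-1.]); 
    return np.array([x,y,z]),Ro.from_matrix(np.c_[xv,yv,np.cross(xv,yv)])
def rows(start,path):
    """start (p,R); path list of (p,R); prints tool-frame increments, rounding carried"""
    p,R=start; out=[]
    for q,S in path:
        t=np.round(R.inv().apply(q-p)*100,2); a=np.round((R.inv()*S).as_rotvec(),3)
        out+=list(t)+list(a); p=p+R.apply(t/100); R=R*Ro.from_rotvec(a)
    for i in range(0,len(out),6): print(', '.join('%g'%(v+0) for v in out[i:i+6])+',')
    return p,R
def cur():
    s=ctrl.get_state(); return np.array(s['position']),Ro.from_rotvec(s['tool_rot'])
E
python3 - <<'E'
from h import *
def pol(r,az,z,rel): return pose(r*np.cos(np.radians(az)),r*np.sin(np.radians(az)),z,az+rel)
path=[]
for i in range(1,11):
    s=i/10; path.append(pol(.65+(.445-.65)*s,-73,.223+.062*s,90*s))
for i in range(1,3): path.append(pol(.445,-73+2*i,.285,90))
print('A'); e=rows(cur(),path)
path=[]
for i in range(1,13):
    s=i/12; path.append(pol(.445-.008*s,-69+56*s,.285,90-32*max(0,(s-.5)*2)))
print('B'); rows(e,path)
E
```

```text
A
-0.66, -2.05, 0, -0.157, 0, 0,
-0.62, -2.03, -0.32, -0.157, 0, 0,
-0.62, -1.95, -0.63, -0.157, 0, 0,
-0.62, -1.82, -0.93, -0.157, 0, 0,
-0.62, -1.66, -1.21, -0.157, 0, 0,
-0.62, -1.45, -1.45, -0.157, 0, 0,
-0.62, -1.21, -1.66, -0.157, 0, 0,
-0.62, -0.93, -1.82, -0.158, 0, 0,
-0.62, -0.63, -1.95, -0.157, 0, 0,
-0.62, -0.32, -2.03, -0.157, 0, 0,
0, 1.55, -0.02, -0.035, 0, 0,
0, 1.55, -0.03, -0.035, 0, 0,
B
0, 3.62, -0.21, -0.081, 0, 0,
0, 3.61, -0.22, -0.081, 0, 0,
0, 3.6, -0.21, -0.082, 0, 0,
0, 3.6, -0.21, -0.081, 0, 0,
0, 3.59, -0.22, -0.082, 0, 0,
0, 3.59, -0.21, -0.081, 0, 0,
0, 3.58, -0.21, 0.011, 0, 0,
0, 3.55, -0.54, 0.012, 0, 0,
-0.01, 3.47, -0.87, 0.012, 0, 0,
0, 3.37, -1.19, 0.011, 0, 0,
0, 3.24, -1.49, 0.012, 0, 0,
0, 3.08, -1.79, 0.012, 0, 0,
```

Emit:
step_arm:
  increments: [-0.66,-2.05,0,-0.157,0,0,-0.62,-2.03,-0.32,-0.157,0,0,-0.62,-1.95,-0.63,-0.157,0,0,-0.62,-1.82,-0.93,-0.157,0,0,-0.62,-1.66,-1.21,-0.157,0,0,-0.62,-1.45,-1.45,-0.157,0,0,-0.62,-1.21,-1.66,-0.157,0,0,-0.62,-0.93,-1.82,-0.158,0,0,-0.62,-0.63,-1.95,-0.157,0,0,-0.62,-0.32,-2.03,-0.157,0,0,0,1.55,0,-0.035,0,0,0,1.55,0,-0.035,0,0]
  fingers: 100

```text
time: 2.35
position: [0.161, -0.4158, 0.285]
tool_rot: [0.934, 1.36, -0.934]
ft_force: [-0.8, 0.3, -0.2]
grip_width: 0.999
```

```bash
python3 -c "
from h import *
s=st();print(Ro.from_rotvec(s['tool_rot']).as_matrix())
def pol(r,az,z,rel): return pose(r*np.cos(np.radians(az)),r*np.sin(np.radians(az)),z,az+rel)
path=[]
for i in range(1,13):
    s=i/12; path.append(pol(.445-.010*s,-69+56*s,.285,90-32*max(0,(s-.5)*2)))
rows(cur(),path)
"
```

```text
2.35 [ 0.161  -0.4158  0.285 ] [ 0.9338  1.3602 -0.9341] [-0.7965  0.2784 -0.2051] 0.9987103423094174 q [ 1.354  -0.134  -0.1901  1.819  -0.0257  1.4534  1.5364]
[[ 0.0006  0.9331  0.3596]
 [-0.0007  0.3596 -0.9331]
 [-1.      0.0003  0.0008]]
0, 3.48, -0.32, -0.08, 0.001, 0,
0, 3.61, -0.23, -0.082, 0, 0,
0.01, 3.6, -0.23, -0.081, 0, 0,
0, 3.59, -0.23, -0.081, 0, 0,
0, 3.59, -0.23, -0.082, 0, 0,
0, 3.58, -0.23, -0.081, 0, 0,
0, 3.57, -0.23, 0.011, 0, 0,
0, 3.53, -0.55, 0.012, 0, 0,
0, 3.46, -0.89, 0.012, 0, 0,
0, 3.35, -1.2, 0.011, 0, 0,
0.01, 3.22, -1.5, 0.012, 0, 0,
0, 3.06, -1.79, 0.011, 0, 0,
```

Emit:
step_arm:
  increments: [0,3.48,-0.3,-0.08,0,0,0,3.61,-0.23,-0.082,0,0,0,3.6,-0.23,-0.081,0,0,0,3.59,-0.23,-0.081,0,0,0,3.59,-0.23,-0.082,0,0,0,3.58,-0.23,-0.081,0,0,0,3.57,-0.23,0.011,0,0,0,3.53,-0.55,0.012,0,0,0,3.46,-0.89,0.012,0,0,0,3.35,-1.2,0.011,0,0,0,3.22,-1.5,0.012,0,0,0,3.06,-1.79,0.011,0,0]

```text
time: 3.85
position: [0.424, -0.096, 0.2846]
tool_rot: [0.614, 1.483, -0.612]
ft_force: [0.0, -0.6, -0.3]
grip_width: 0.998
```

```bash
python3 -c "
from h import *
s=st();print(Ro.from_rotvec(s['tool_rot']).as_matrix())
save('wrist','w1.png')
for n in ['rotor_knob','rotor_foot','spindle_seat']:
    for d in ctrl.spot_point('wrist',n)[:2]: print(n,round(d['score'],2),w('wrist',d['xyz']))
"
```

```text
3.85 [ 0.424  -0.096   0.2846] [ 0.6142  1.4827 -0.6124] [ 0.0382 -0.6447 -0.3151] 0.9981969308410655 q [ 0.9735 -0.1839 -0.7009  1.8248 -0.1201  1.459   1.0808]
[[ 0.0001  0.7065  0.7077]
 [ 0.0012  0.7077 -0.7065]
 [-1.      0.0009 -0.0008]]
rotor_knob 0.66 [ 0.4206 -0.0972  0.0574]
rotor_foot 0.55 [ 0.4251 -0.0953  0.0028]
spindle_seat 0.65 [0.4587 0.1768 0.0391]
```

View pics/w1.png

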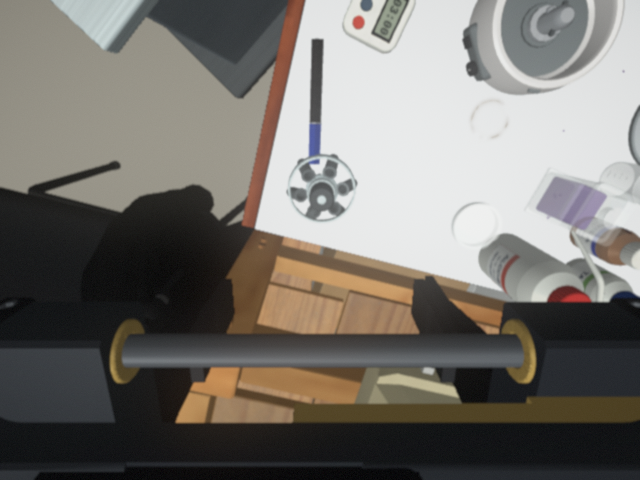

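```bash
cat >> h.py <<'E'
def rayz(cam,u,v,z):
    p=ctrl.camera_params(cam); f=240/np.tan(np.radians(p['vertical_fov'])/2); R=np.array(p['R']);C=-R.T@np.array(p['t'])
    d=R.T@np.array([(u-p['cx'])/f,(v-p['cy'])/f,1]); return C+d*(z-C[2])/d[2]
E
python3 -c "
from h import *
a=cv2.imread('pics/w1.png'); cv2.imwrite('pics/w1z.png',cv2.resize(a[145:230,270:370],None,fx=6,fy=6,interpolation=2))
cv2.imwrite('pics/w1y.png',cv2.resize(a[0:100,460:620],None,fx=5,fy=5,interpolation=2))
print(rayz('wrist',321,200,.072))
a=cv2.imread('pics/top0.png'); cv2.imwrite('pics/t1z.png',cv2.resize(a[265:320,390:450],None,fx=10,fy=10,interpolation=2))
"
```

```text
[ 0.424  -0.0997  0.072 ]
```

View pics/w1z.png

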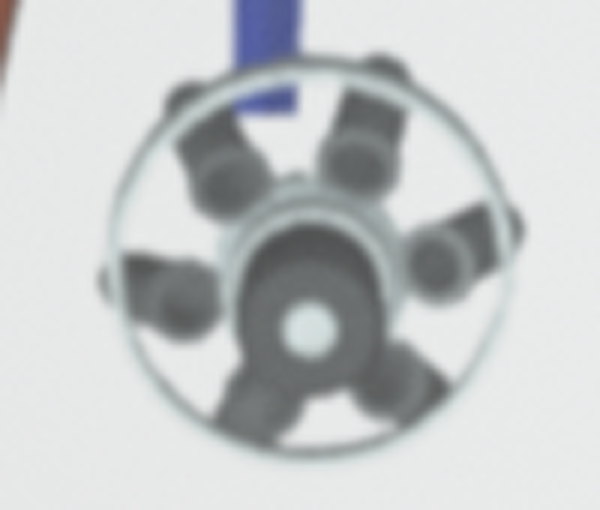

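View pics/w1y.png

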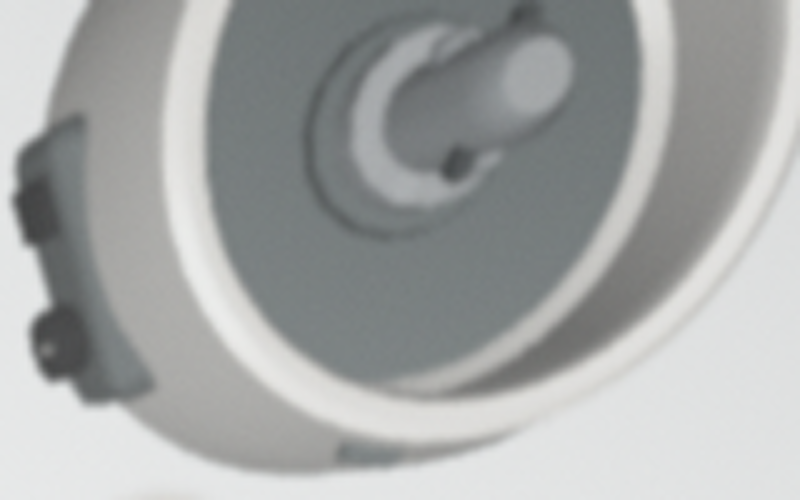

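View pics/t1z.png

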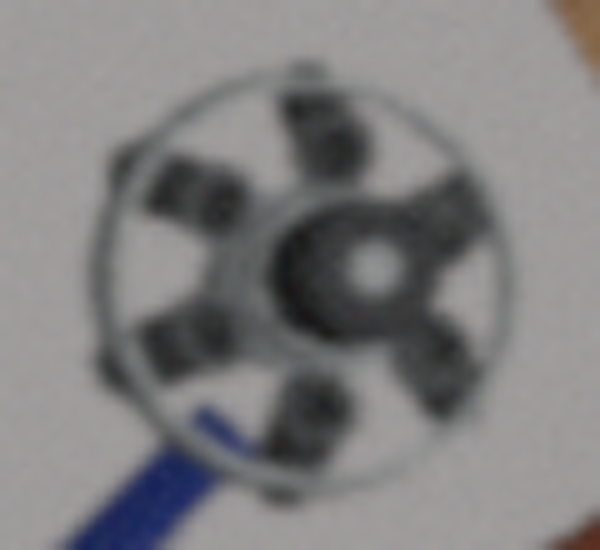

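```bash
python3 -c "
from h import *
print(rayz('wrist',270+310/6,145+328/6,.072), rayz('top',390+37.7-.4,265+26.8-.4,.072))
a=cv2.imread('pics/scene0.png'); cv2.imwrite('pics/s1z.png',cv2.resize(a[340:410,270:340],None,fx=8,fy=8,interpolation=2))
a=rayz('wrist',460+458/5,33,.06);b=rayz('wrist',460+525/5,2.4,.06);print(a,b,np.degrees(np.arctan2(*(b-a)[1::-1])),np.linalg.norm(a-b))
st()
"
```

```text
[ 0.4242 -0.099   0.072 ] [ 0.4261 -0.0984  0.072 ]
[0.4651 0.1638 0.06  ] [0.4527 0.1868 0.06  ] 118.44193621220155 0.02615686463027443
4.05 [ 0.4234 -0.0974  0.2847] [ 0.6121  1.4829 -0.6124] [-0.0698 -0.418   0.0301] 1.0006356201153823 q [ 0.9742 -0.1844 -0.699   1.8251 -0.1189  1.4593  1.0845]
```

View pics/s1z.png

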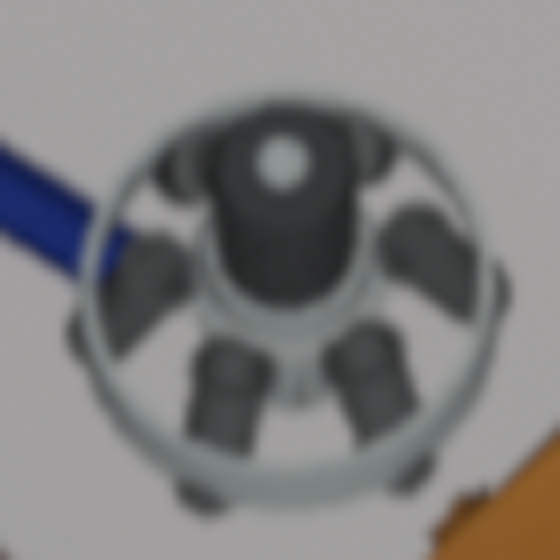

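```bash
python3 -c "
from h import *
print(rayz('scene',305.2-.4,360.2-.4,.072))
s=cur(); e=rows(s,[pose(.424+.0,-.0987,s[0][2]-.02*i,45) for i in range(1,11)])
"
```

```text
[ 0.4223 -0.0955  0.072 ]
2, -0.04, 0.13, 0.002, 0, 0,
2, 0, 0, 0, 0, 0,
2, 0, 0.01, 0, 0, 0,
2, 0, 0, 0, 0, 0,
2, 0, 0, 0, 0, 0,
2, 0, 0, 0, 0, 0,
2, 0, 0, 0, 0, 0,
2, 0, 0, 0, 0, 0,
2, 0, 0, 0, 0, 0,
2, 0, 0, 0, 0, 0,
```

Emit:
step_arm:
  increments: [2,0,0.1,0,0,0,2,0,0,0,0,0,2,0,0,0,0,0,2,0,0,0,0,0,2,0,0,0,0,0,2,0,0,0,0,0,2,0,0,0,0,0,2,0,0,0,0,0,2,0,0,0,0,0,1.5,0,0,0,0,0,0,0,0,0,0,0]

```text
time: 5.42
position: [0.4226, -0.0992, 0.0889]
tool_rot: [0.615, 1.485, -0.615]
ft_force: [0.9, 0.1, 0.3]
grip_width: 1.0
```

```bash
python3 -c "
from h import *
st(); save('wrist','w2.png'); save('scene','s2.png')
for n in ['rotor_knob']:
    for d in ctrl.spot_point('wrist',n)[:2]: print(n,round(d['score'],2),w('wrist',d['xyz']))
"
```

```text
5.425 [ 0.4226 -0.0992  0.0889] [ 0.6155  1.4846 -0.6146] [0.8779 0.0525 0.3405] 0.9999976993982799 q [ 0.9518  0.0083 -0.7741  2.0955  0.0054  1.0426  0.9592]
rotor_knob 0.9 [ 0.4211 -0.0994  0.0622]
```

View pics/w2.png

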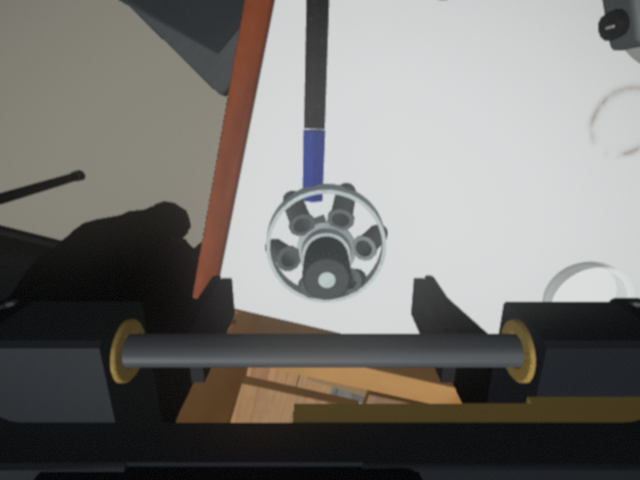

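View pics/s2.png

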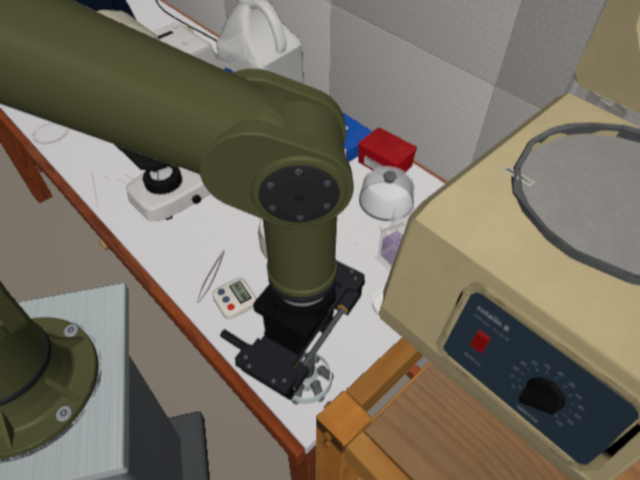

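```bash
python3 -c "
from h import *
X=rayz('wrist',326,280,.072);p,R=cur();print(X,p,R.inv().apply(X-p)*100)
print('fingertip proj',pix('wrist',p))
"
```

```text
[ 0.4266 -0.0987  0.072 ] [ 0.4241 -0.0993  0.0906] [1.8555 0.2201 0.1305]
fingertip proj (np.float64(321.8316544347755), np.float64(293.94526000903136))
```

Emit:
step_arm:
  increments: [1,0.15,0.1,0,0,0,1,0,0,0,0,0,1,0,0,0,0,0,1,0,0,0,0,0,0.5,0,0,0,0,0,0,0,0,0,0,0]

```text
time: 6.32
position: [0.425, -0.0985, 0.0445]
tool_rot: [0.614, 1.483, -0.614]
ft_force: [0.8, -0.0, -0.5]
grip_width: 1.002
```

```bash
python3 -c "
from h import *
st(); save('wrist','w3.png'); st()
"
```

```text
6.325 [ 0.425  -0.0985  0.0445] [ 0.6143  1.4831 -0.614 ] [ 0.7862 -0.0097 -0.4996] 1.0015352466107554 q [ 0.93    0.0945 -0.7798  2.1328  0.0815  0.9439  0.8898]
6.375 [ 0.4253 -0.0986  0.0448] [ 0.6143  1.4824 -0.6141] [-0.1794 -0.3429  0.3438] 0.9975253483718385 q [ 0.9301  0.094  -0.7798  2.1324  0.0813  0.9441  0.8899]
```

View pics/w3.png

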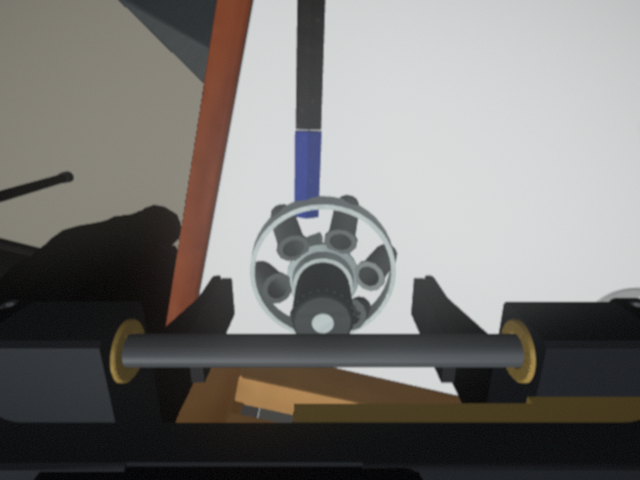

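Emit:
step_arm:
  increments: [0,0,0,0,0,0,0,0,0,0,0,0,0,0,0,0,0,0,0,0,0,0,0,0,0,0,0,0,0,0,0,0,0,0,0,0,0,0,0,0,0,0,0,0,0,0,0,0]
  fingers: 0
  force: 25

```text
time: 7.38
position: [0.4253, -0.0987, 0.0449]
tool_rot: [0.614, 1.482, -0.614]
ft_force: [-0.6, 0.4, 0.3]
grip_width: 0.292
```

Emit:
step_arm:
  increments: [0,0,0,0,0,0,0,0,0,0,0,0,0,0,0,0,0,0]
  fingers: 0
  force: 60

```text
time: 7.75
position: [0.4253, -0.0987, 0.0449]
tool_rot: [0.614, 1.482, -0.614]
ft_force: [0.3, -0.2, 0.3]
grip_width: 0.284
```

```bash
python3 -c "
from h import *
st(); X=rayz('wrist',321.5,323,.072);p,R=cur();print(X,R.inv().apply(X-p)*100)
"
```

```text
7.75 [ 0.4253 -0.0987  0.0449] [ 0.6141  1.4821 -0.6143] [ 0.3058 -0.1709  0.34  ] 0.28404516365004573 q [ 0.9302  0.0937 -0.7799  2.1324  0.0814  0.9441  0.8898]
[ 0.4248 -0.0984  0.072 ] [-2.7075 -0.0107 -0.0548]
```

```bash
python3 - <<'E'
from h import *
# w1 camera pose: recompute from tool offset: use current relation
p,R=cur(); c=ctrl.camera_params('wrist'); Rc=np.array(c['R']);C=-Rc.T@np.array(c['t'])
rel_p=R.inv().apply(C-p); rel_R=R.inv().as_matrix()@Rc.T
R1=Ro.from_matrix(np.c_[[0.,0,-1],[.7065,.7077,0],[.7077,-.7065,0]]); p1=np.array([.4238,-.0967,.2847])
C1=p1+R1.apply(rel_p); M=R1.as_matrix()@rel_R; f=240/np.tan(np.radians(c['vertical_fov'])/2)
def r(u,v,z):
    d=M@np.array([(u-c['cx'])/f,(v-c['cy'])/f,1]); return C1+d*(z-C1[2])/d[2]
print('dot',r(270+310/6,145+328/6,.072))
o=np.array([.4249,-.0985])
for x,y in [(230,185),(358,160),(440,262),(185,305),(258,400),(400,385)]:
    v=r(270+x/6,145+y/6,.04)[:2]-o; print(np.degrees(np.arctan2(v[1],v[0])),np.linalg.norm(v))
for z in (.058,.06,.062):
  a=r(460+458/5,33,z);b=r(460+525/5,2.4,z);print(z,a,b,(a+b)/2,np.degrees(np.arctan2(*(b-a)[1::-1])))
print('tip',r(460+535/5,75/5,.074))
E
```

```text
dot [ 0.4247 -0.0983  0.072 ]
171.629890043635 0.024653575461703825
115.3291505784209 0.025881414147674257
57.95333566720941 0.0246489868862093
-128.6107291174524 0.02348579933877488
-70.3075943066772 0.023091502016070225
-1.704430923030678 0.024651328409894247
0.058 [0.4664 0.1655 0.058 ] [0.454  0.1886 0.058 ] [0.4602 0.177  0.058 ] 118.36352320375562
0.06 [0.4659 0.1644 0.06  ] [0.4535 0.1874 0.06  ] [0.4597 0.1759 0.06  ] 118.36352320375548
0.062 [0.4654 0.1634 0.062 ] [0.453  0.1863 0.062 ] [0.4592 0.1748 0.062 ] 118.36352320375548
tip [0.4599 0.175  0.074 ]
```

Emit:
step_arm:
  increments: [-0.5,0,0,0,0,0,-1,0,0,0,0,0,-1,0,0,0,0,0,-1.5,0,0,0,0,0,-1.5,0,0,0,0,0,-1.5,0,0,0,0,0,-1.5,0,0,0,0,0,-1.5,0,0,0,0,0,-1,0,0,0,0,0,-1,0,0,0,0,0,0,0,0,0,0,0]

```text
time: 9.12
position: [0.4257, -0.0988, 0.1656]
tool_rot: [0.614, 1.481, -0.614]
ft_force: [-0.4, 0.2, -2.5]
grip_width: 0.281
```

```bash
python3 -c "
from h import *
st(); save('wrist','w4.png'); save('top','t4.png')
"
```

```text
9.125 [ 0.4257 -0.0988  0.1656] [ 0.6141  1.4809 -0.6143] [-0.4145  0.218  -2.4614] 0.2806688789313112 q [ 0.9708 -0.0951 -0.7539  2.0029 -0.0693  1.2079  1.0286]
```

View pics/w4.png

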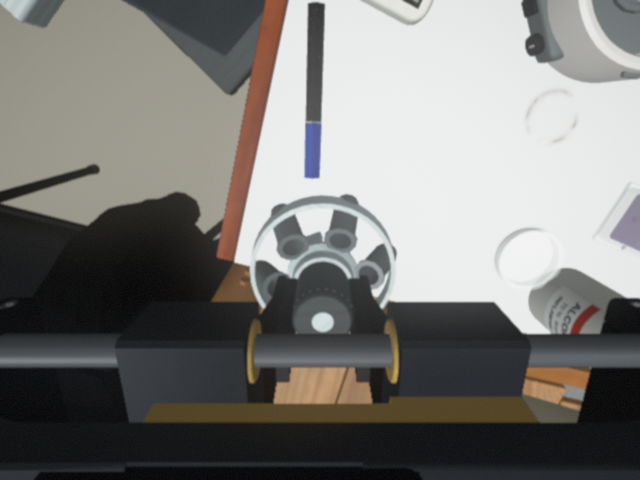

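View pics/t4.png

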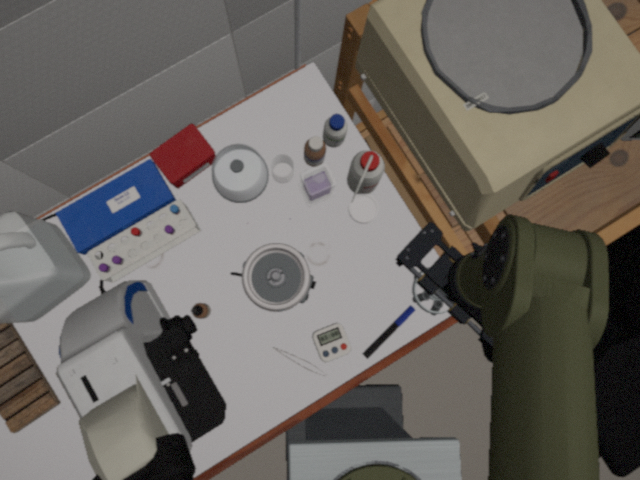

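```bash
python3 - <<'E'
from h import *
s=cur(); a=np.array([.4257,-.0988]);b=np.array([.51,.10])
rows(s,[pose(*(a+(b-a)*i/8),.167,45-10.6*i/8) for i in range(1,9)])
E
```

```text
-0.24, 2.54, -0.96, 0.023, 0, 0,
0, 2.48, -1.07, 0.023, 0, 0,
0, 2.45, -1.12, 0.023, 0, 0,
0, 2.43, -1.19, 0.023, 0, 0,
0, 2.4, -1.24, 0.023, 0, 0,
0, 2.37, -1.29, 0.023, 0, 0,
0, 2.33, -1.35, 0.023, 0, 0,
0, 2.31, -1.4, 0.024, 0, 0,
```

Emit:
step_arm:
  increments: [0,2.5,-1,0.023,0,0,0,2.5,-1.05,0.023,0,0,0,2.45,-1.1,0.023,0,0,0,2.45,-1.2,0.023,0,0,0,2.4,-1.25,0.023,0,0,0,2.4,-1.3,0.023,0,0,0,2.35,-1.35,0.023,0,0,0,2.3,-1.4,0.023,0,0,0,0,0,0,0,0,0,0,0,0,0,0]

```text
time: 10.48
position: [0.5098, 0.0996, 0.1642]
tool_rot: [0.755, 1.436, -0.757]
ft_force: [0.2, -0.2, -2.1]
grip_width: 0.289
```

```bash
python3 -c "
from h import *
s=st(); print(Ro.from_rotvec(s['tool_rot']).as_matrix());im=save('wrist','w5.png'); print(pix('wrist',[.46,.176,.074]))
for n in ['spindle_seat','key_level','rotor_foot','rotor_knob']:
    for d in ctrl.spot_point('wrist',n)[:2]: print(n,round(d['score'],2),w('wrist',d['xyz']))
u,v=[int(t) for t in pix('wrist',[.46,.176,.06])]
a=cv2.imread('pics/w5.png')[max(v-65,0):v+65,u-80:u+80]; cv2.imwrite('pics/w5z.png',cv2.resize(a,None,fx=5,fy=5,interpolation=2));print(u-80,max(v-65,0))
"
```

```text
10.475 [0.5098 0.0996 0.1642] [ 0.7553  1.4364 -0.7573] [ 0.2234 -0.1856 -2.0657] 0.28887150156802277 q [ 0.6716  0.1854 -0.9961  1.8211  0.1653  1.225   0.2276]
[[-0.0016  0.8248  0.5654]
 [-0.0006  0.5654 -0.8248]
 [-1.     -0.0016 -0.0004]]
(np.float64(325.2468569576064), np.float64(100.20501994267423))
spindle_seat 0.85 [0.4582 0.1794 0.0447]
key_level 0.97 [0.4583 0.1762 0.0654]
rotor_foot 0.76 [0.5116 0.1008 0.1207]
rotor_foot 0.3 [0.5121 0.1021 0.118 ]
rotor_knob 0.89 [0.5085 0.0981 0.1786]
244 35
```

View pics/w5.png

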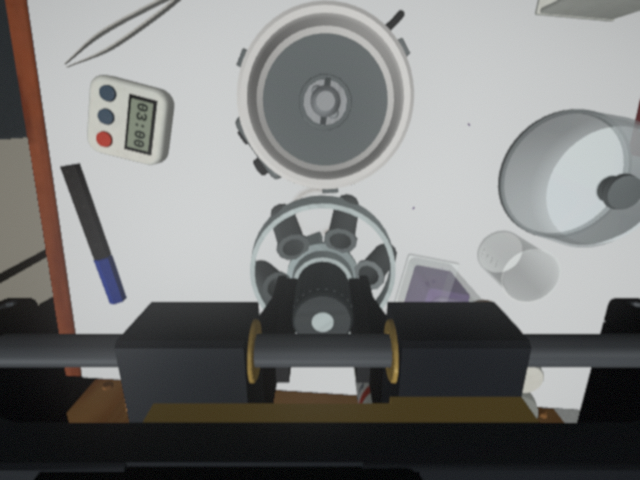

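View pics/w5z.png

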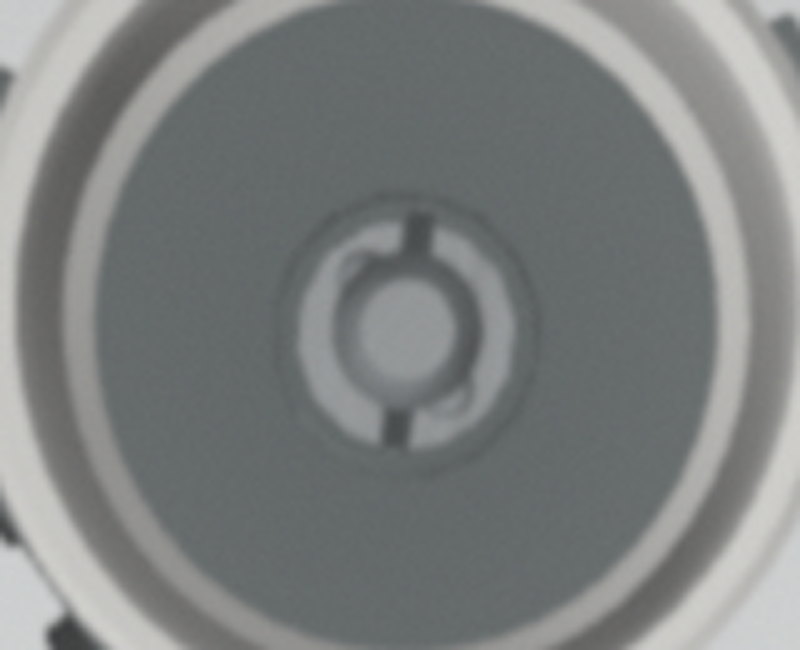

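```bash
python3 -c "
from h import *
p,R=cur();print(p)
for z in (.058,.06,.062):
  a=rayz('wrist',327.6,80.6,z);b=rayz('wrist',323.2,121,z);print(a,b,(a+b)/2,np.degrees(np.arctan2(*(b-a)[1::-1])),np.linalg.norm(a-b))
X=rayz('wrist',325.6,101,.074);print('tip',X)
K=rayz('wrist',321.7,322.5,p[2]-.0445+.072);print('knob',K)
print('seat ring',rayz('wrist',244+407/5,35+335/5,.042))
for t in [X,(a+b)/2]:
  print(R.inv().apply(t-K)*100, R.inv().apply(t-p)*100)
"
```

```text
[0.5103 0.0995 0.1649]
[0.4546 0.1879 0.058 ] [0.4669 0.1647 0.058 ] [0.4607 0.1763 0.058 ] -62.10540299427483 0.026250832617330577
[0.4546 0.1877 0.06  ] [0.4668 0.1647 0.06  ] [0.4607 0.1762 0.06  ] -62.105402994274705 0.026055853726813585
[0.4547 0.1876 0.062 ] [0.4668 0.1647 0.062 ] [0.4608 0.1762 0.062 ] -62.10540299427485 0.02586087483629659
tip [0.461 0.176 0.074]
knob [0.5098 0.1005 0.1924]
seat ring [0.4609 0.1762 0.042 ]
[11.8331  0.2358 -8.9956] [ 9.0831  0.2508 -9.1082]
[13.0331  0.2297 -9.0217] [10.283   0.2447 -9.1344]
```

Emit:
step_arm:
  increments: [0,0.05,-1.5,0,0,0,0,0.05,-2,0,0,0,0,0.05,-2,0,0,0,0,0.05,-2,0,0,0,0,0.04,-1.55,0,0,0,0,0,0,0,0,0,0,0,0,0,0,0]

```text
time: 11.6
position: [0.4616, 0.1758, 0.1649]
tool_rot: [0.756, 1.435, -0.757]
ft_force: [-0.1, -0.6, -2.4]
grip_width: 0.288
```

```bash
python3 -c "
from h import *
st(); save('wrist','w6.png');save('scene','s6.png');save('top','t6.png')
p,R=cur();print(p)
for d in ctrl.spot_point('scene','rotor_knob')[:1]+ctrl.spot_point('scene','rotor_foot')[:1]: print(d['score'],w('scene',d['xyz']))
a=cv2.imread('pics/s6.png'); cv2.imwrite('pics/s6z.png',cv2.resize(a[120:280,200:370],None,fx=4,fy=4,interpolation=2))
"
```

```text
11.6 [0.4616 0.1758 0.1649] [ 0.7564  1.4345 -0.7569] [-0.0785 -0.5605 -2.4166] 0.28778553888738156 q [ 0.6038  0.1103 -1.0641  1.877   0.1035  1.2127  0.1062]
[0.4616 0.1756 0.1648]
0.74 [0.4566 0.1785 0.1812]
0.73 [0.4588 0.179  0.1208]
```

View pics/w6.png

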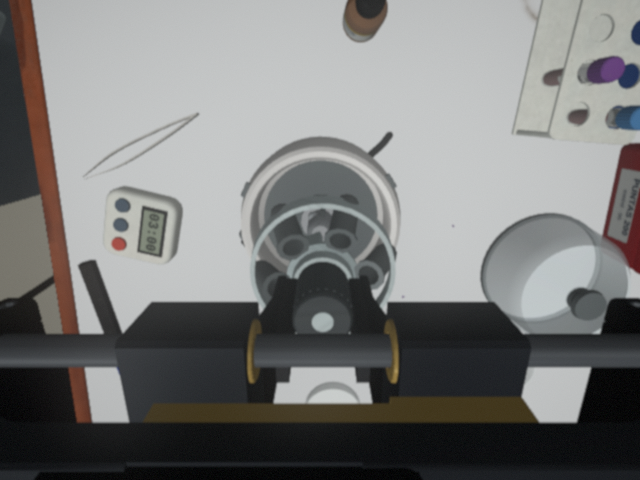

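View pics/s6z.png

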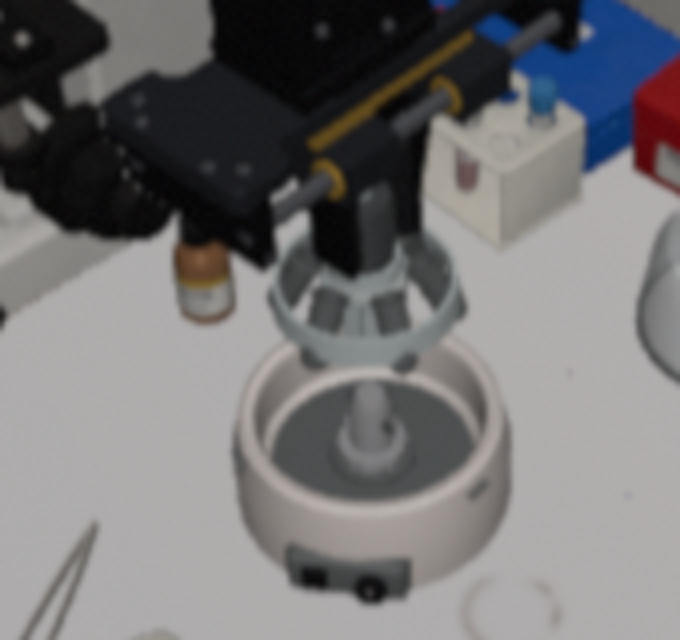

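View pics/t6.png

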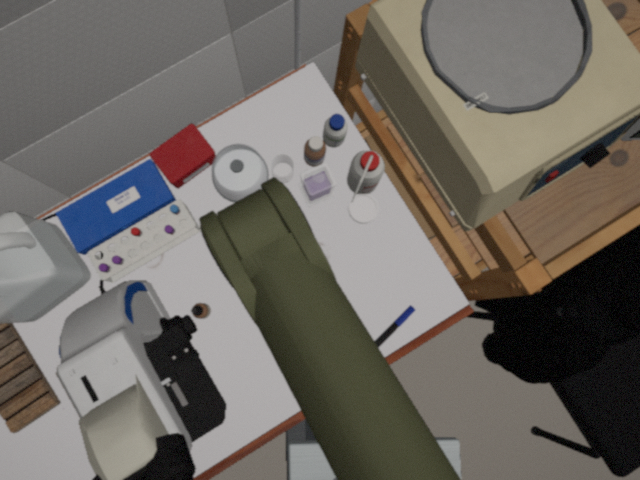

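```bash
python3 - <<'E'
from h import *
def ray(cam,u,v):
    p=ctrl.camera_params(cam); f=240/np.tan(np.radians(p['vertical_fov'])/2); R=np.array(p['R']);C=-R.T@np.array(p['t'])
    d=R.T@np.array([(u-p['cx'])/f,(v-p['cy'])/f,1]); return C,d/np.linalg.norm(d)
def tri(a,b):
    C1,d1=ray('top',*a);C2,d2=ray('scene',*b)
    s=np.linalg.lstsq(np.c_[d1,-d2],C2-C1,rcond=None)[0]; return (C1+s[0]*d1+C2+s[1]*d2)/2,np.linalg.norm(C1+s[0]*d1-C2-s[1]*d2)
print('knob right tip',tri((197,324),(242,163)))
print('stage corner',tri((152,345),(228,130)), tri((225,410),(135,183)))
p,R=cur()
for yaw in (34,64,94):
    y=np.array([np.cos(np.radians(yaw)),np.sin(np.radians(yaw))]); z=np.array([y[1],-y[0]])
    for k in [(.3757-.0,.287)]: 
        d=np.array(tri((197,324),(242,163))[0][:2])-p[:2]; print(yaw,'knob along y,z',d@y,d@z)
E
```

```text
knob right tip (array([0.3837, 0.3109, 0.1012]), np.float64(0.011191772232960362))
stage corner (array([0.36  , 0.38  , 0.1292]), np.float64(0.029299552671282106)) (array([0.2212, 0.2571, 0.1393]), np.float64(0.0345782132699613))
34 knob along y,z 0.011017023123668722 -0.15539208353291706
64 knob along y,z 0.08723706366563622 -0.12906498032466537
94 knob along y,z 0.14008200344833405 -0.06815501986728083
```

Emit:
step_arm:
  increments: [0.8,0,0,0,0,0,0.8,0,0,0,0,0,0.8,0,0,0,0,0,0.8,0,0,0,0,0,0.6,0,0,0,0,0,0.4,0,0,0,0,0,0.2,0,0,0,0,0,0,0,0,0,0,0]

```text
time: 12.85
position: [0.4612, 0.1765, 0.1209]
tool_rot: [0.756, 1.435, -0.756]
ft_force: [0.2, -1.1, -1.1]
grip_width: 0.284
```

Emit:
step_arm:
  increments: [0.2,0,0,0,0,0,0.2,0,0,0,0,0,0,0,0,0,0,0]

```text
time: 13.22
position: [0.461, 0.1764, 0.1168]
tool_rot: [0.756, 1.435, -0.756]
ft_force: [-0.6, -0.1, -1.6]
grip_width: 0.287
```

Emit:
step_arm:
  increments: [0.2,0,0,0,0,0,0.2,0,0,0,0,0,0,0,0,0,0,0]

```text
time: 13.6
position: [0.461, 0.1764, 0.1127]
tool_rot: [0.756, 1.436, -0.756]
ft_force: [0.0, -0.1, -2.3]
grip_width: 0.292
```

Emit:
step_arm:
  increments: [0.2,0,0,0,0,0,0.2,0,0,0,0,0,0,0,0,0,0,0]

```text
time: 13.98
position: [0.4609, 0.1759, 0.1086]
tool_rot: [0.756, 1.436, -0.757]
ft_force: [-0.4, -1.1, -1.8]
grip_width: 0.282
```

Emit:
step_arm:
  increments: [0.1,0,0,0,0,0,0.1,0,0,0,0,0,0,0,0,0,0,0]

```text
time: 14.35
position: [0.461, 0.176, 0.1067]
tool_rot: [0.756, 1.435, -0.757]
ft_force: [0.2, -2.7, -1.3]
grip_width: 0.285
```

Emit:
step_arm:
  increments: [0.1,0,0,0,0,0,0,0,0,0,0,0]

```text
time: 14.6
position: [0.4611, 0.1761, 0.1058]
tool_rot: [0.756, 1.435, -0.757]
ft_force: [-0.1, -2.7, -2.0]
grip_width: 0.285
```

Emit:
step_arm:
  increments: [0.1,-0.02,0.03,0,0,0,0,0,0,0,0,0]

```text
time: 14.85
position: [0.4611, 0.176, 0.1048]
tool_rot: [0.756, 1.435, -0.756]
ft_force: [-0.1, -2.2, -1.5]
grip_width: 0.286
```

Emit:
step_arm:
  increments: [0.1,0,0,0,0,0,0,0,0,0,0,0]

```text
time: 15.1
position: [0.4611, 0.1761, 0.1038]
tool_rot: [0.756, 1.435, -0.756]
ft_force: [-1.5, -2.7, -2.3]
grip_width: 0.282
```

Emit:
step_arm:
  increments: [0.1,-0.02,0.03,0,0,0,0,0,0,0,0,0]

```text
time: 15.35
position: [0.4611, 0.1759, 0.1028]
tool_rot: [0.756, 1.435, -0.756]
ft_force: [-0.3, -1.7, -1.3]
grip_width: 0.285
```

Emit:
step_arm:
  increments: [0.1,0,0,0,0,0,0,0,0,0,0,0]

```text
time: 15.6
position: [0.4611, 0.1759, 0.1018]
tool_rot: [0.756, 1.435, -0.756]
ft_force: [-1.0, -1.7, -1.4]
grip_width: 0.285
```

Emit:
step_arm:
  increments: [0.1,0,0,0,0,0,0,0,0,0,0,0]

```text
time: 15.85
position: [0.4611, 0.1758, 0.1008]
tool_rot: [0.756, 1.435, -0.756]
ft_force: [-0.8, -1.7, -3.1]
grip_width: 0.285
```

Emit:
step_arm:
  increments: [0.1,0,0,0,0,0,0,0,0,0,0,0]

```text
time: 16.1
position: [0.4611, 0.1758, 0.0998]
tool_rot: [0.756, 1.435, -0.756]
ft_force: [-1.4, -1.2, -1.8]
grip_width: 0.281
```

```bash
python3 -c "
from h import *
s=st();print(np.array(s['torque'])); save('scene','s7.png')
a=cv2.imread('pics/s7.png'); cv2.imwrite('pics/s7z.png',cv2.resize(a[120:280,200:370],None,fx=4,fy=4,interpolation=2))
s=st();print(np.array(s['torque']))
"
```

```text
16.1 [0.4611 0.1758 0.0998] [ 0.7562  1.4354 -0.7561] [-1.3727 -1.2464 -1.8357] 0.28092493420489917 q [ 0.5474  0.2101 -1.0416  1.9514  0.2042  1.0916  0.0215]
[-0.3752  0.0405 -0.0327]
16.15 [0.4611 0.1758 0.0999] [ 0.7561  1.4353 -0.7561] [-0.0988 -1.3762 -1.548 ] 0.28593540140963813 q [ 0.5474  0.21   -1.0416  1.9514  0.2041  1.0916  0.0215]
[-0.3868  0.0623 -0.0127]
```

View pics/s7z.png

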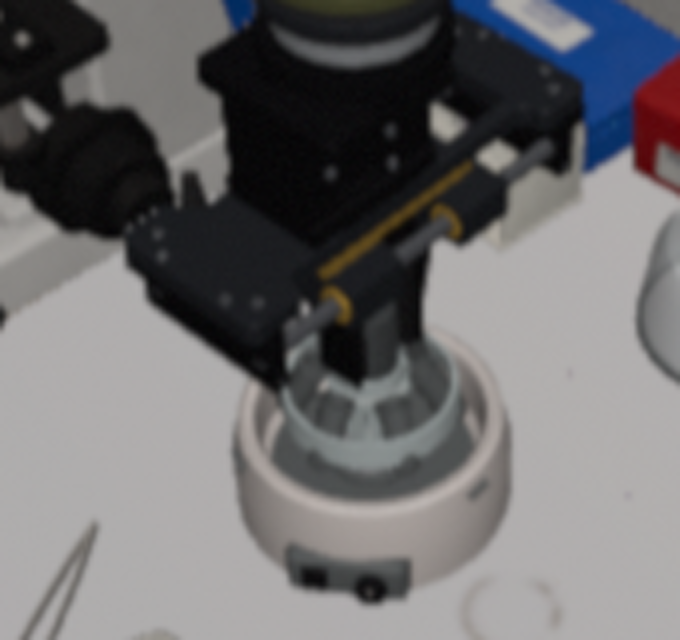

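Emit:
step_arm:
  increments: [0.1,0,0,0,0,0,0,0,0,0,0,0]

```text
time: 16.4
position: [0.461, 0.1758, 0.0989]
tool_rot: [0.756, 1.436, -0.756]
ft_force: [-2.2, -0.9, -0.5]
grip_width: 0.283
```

Emit:
step_arm:
  increments: [0.1,0,0,0,0,0,0,0,0,0,0,0]

```text
time: 16.65
position: [0.4612, 0.1758, 0.0984]
tool_rot: [0.756, 1.435, -0.756]
ft_force: [-3.0, -1.1, 5.5]
grip_width: 0.287
```

Emit:
step_arm:
  increments: [0.1,-0.02,-0.02,0,0,0,0,0,0,0,0,0]

```text
time: 16.9
position: [0.4613, 0.1759, 0.0979]
tool_rot: [0.756, 1.434, -0.756]
ft_force: [-2.1, -2.4, 8.5]
grip_width: 0.285
```

Emit:
step_arm:
  increments: [0.1,0,0,0,0,0,0,0,0,0,0,0]

```text
time: 17.15
position: [0.4614, 0.1758, 0.0968]
tool_rot: [0.756, 1.434, -0.756]
ft_force: [-2.2, -1.6, 7.3]
grip_width: 0.284
```

Emit:
step_arm:
  increments: [0.1,0,0,0,0,0,0,0,0,0,0,0]

```text
time: 17.4
position: [0.4612, 0.1758, 0.0953]
tool_rot: [0.756, 1.435, -0.756]
ft_force: [-2.0, -1.6, 2.8]
grip_width: 0.282
```

Emit:
step_arm:
  increments: [0.1,0,0,0,0,0,0,0,0,0,0,0]

```text
time: 17.65
position: [0.4608, 0.1758, 0.0935]
tool_rot: [0.756, 1.435, -0.756]
ft_force: [-1.3, -1.1, -1.3]
grip_width: 0.282
```

Emit:
step_arm:
  increments: [0.1,0,0,0,0,0,0,0,0,0,0,0]

```text
time: 17.9
position: [0.4606, 0.1757, 0.0922]
tool_rot: [0.756, 1.436, -0.756]
ft_force: [1.1, -1.0, -5.5]
grip_width: 0.285
```

Emit:
step_arm:
  increments: [0.1,0,0,0,0,0,0,0,0,0,0,0]

```text
time: 18.15
position: [0.4605, 0.1757, 0.0911]
tool_rot: [0.756, 1.436, -0.756]
ft_force: [1.3, -0.4, -9.4]
grip_width: 0.282
```

Emit:
step_arm:
  increments: [0.1,0,0,0,0,0,0,0,0,0,0,0]

```text
time: 18.4
position: [0.4605, 0.1756, 0.0903]
tool_rot: [0.756, 1.436, -0.756]
ft_force: [0.8, 0.2, -11.0]
grip_width: 0.283
```

Emit:
step_arm:
  increments: [0.1,0,0,0,0,0,0,0,0,0,0,0]

```text
time: 18.65
position: [0.4607, 0.1757, 0.09]
tool_rot: [0.756, 1.435, -0.757]
ft_force: [-0.2, -0.7, -6.1]
grip_width: 0.286
```

Emit:
step_arm:
  increments: [0.1,0,0,0,0,0,0,0,0,0,0,0]

```text
time: 18.9
position: [0.461, 0.1757, 0.0892]
tool_rot: [0.756, 1.435, -0.756]
ft_force: [-1.3, -0.8, -2.7]
grip_width: 0.281
```

```bash
python3 -c "
from h import *
s=st();print(np.array(s['torque'])); save('scene','s8.png'); save('wrist','w8.png')
for c in ['scene','wrist']:
  for n in ['rotor_foot','rotor_knob']:
    for d in ctrl.spot_point(c,n)[:1]: print(c,n,d['score'],w(c,d['xyz']))
a=cv2.imread('pics/s8.png'); cv2.imwrite('pics/s8z.png',cv2.resize(a[170:280,230:350],None,fx=5,fy=5,interpolation=2))
"
```

```text
18.9 [0.461  0.1757 0.0892] [ 0.7559  1.4349 -0.7563] [-1.2867 -0.7927 -2.7198] 0.2811460985808401 q [ 0.5358  0.2273 -1.0345  1.9623  0.2228  1.0723  0.0059]
[-0.4443  0.2088 -0.0058]
scene rotor_foot 0.9 [0.4569 0.1789 0.0449]
scene rotor_knob 0.9 [0.458  0.1807 0.1089]
wrist rotor_foot 0.81 [0.458  0.1782 0.0454]
wrist rotor_knob 0.66 [0.4581 0.1739 0.1065]
```

View pics/s8z.png

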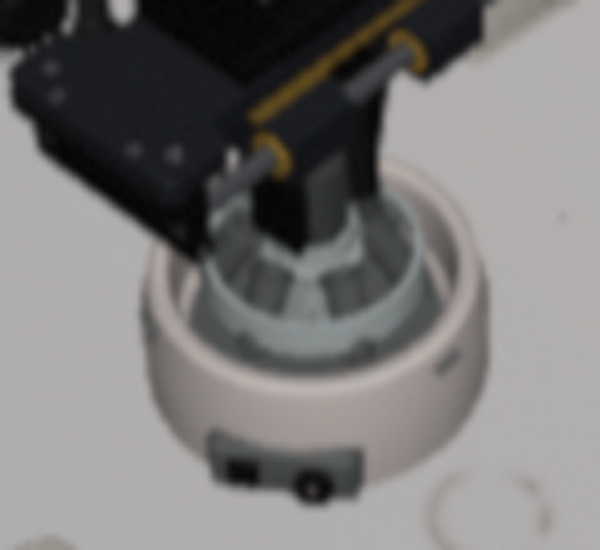

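View pics/w8.png

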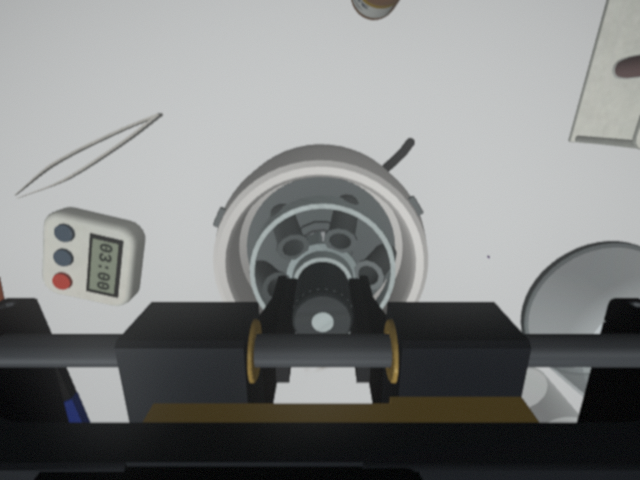

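Emit:
step_arm:
  increments: [0.1,0,0,0,0,0,0,0,0,0,0,0]

```text
time: 19.45
position: [0.4613, 0.1757, 0.0881]
tool_rot: [0.756, 1.435, -0.756]
ft_force: [-0.7, -1.8, -1.2]
grip_width: 0.283
```

Emit:
step_arm:
  increments: [0.1,0,0,0,0,0,0,0,0,0,0,0]

```text
time: 19.7
position: [0.4612, 0.1757, 0.087]
tool_rot: [0.756, 1.435, -0.756]
ft_force: [-0.2, -2.2, -1.2]
grip_width: 0.285
```

Emit:
step_arm:
  increments: [0.1,0,0,0,0,0,0,0,0,0,0,0]

```text
time: 19.95
position: [0.4614, 0.1757, 0.0868]
tool_rot: [0.756, 1.434, -0.756]
ft_force: [-2.0, -3.7, 6.6]
grip_width: 0.281
```

Emit:
step_arm:
  increments: [0.05,0,0,0,0,0,0,0,0,0,0,0]

```text
time: 20.2
position: [0.4614, 0.1757, 0.0868]
tool_rot: [0.756, 1.434, -0.757]
ft_force: [-4.2, -4.6, 11.2]
grip_width: 0.287
```

Emit:
step_arm:
  increments: [0.05,0,0,0,0,0,0,0,0,0,0,0]

```text
time: 20.45
position: [0.4615, 0.1757, 0.0867]
tool_rot: [0.755, 1.434, -0.757]
ft_force: [-4.5, -4.2, 14.5]
grip_width: 0.281
```

Emit:
step_arm:
  increments: [-0.1,0,0,0,0,0,-0.06,0,0,0,0,0,0,0,0,0,0,0]

```text
time: 20.82
position: [0.4613, 0.1757, 0.0869]
tool_rot: [0.756, 1.434, -0.756]
ft_force: [-1.0, -3.6, 4.7]
grip_width: 0.284
```

```bash
python3 -c "
from h import *
s=st();print(np.array(s['torque']))"
```

```text
20.825 [0.4613 0.1757 0.0869] [ 0.7563  1.4344 -0.7561] [-1.0176 -3.5943  4.6751] 0.28359554033609435 q [ 0.5333  0.2313 -1.0327  1.9644  0.2272  1.0677  0.0024]
[-0.8713  0.2547  0.0307]
```

Emit:
step_arm:
  increments: [0,0,0,0,0,0,0,0,0,0,0,0,0,0,0,0,0,0,0,0,0,0,0,0,0,0,0,0,0,0,0,0,0,0,0,0]
  fingers: 70

```text
time: 21.58
position: [0.4609, 0.1758, 0.0865]
tool_rot: [0.756, 1.435, -0.756]
ft_force: [0.6, 0.2, -0.1]
grip_width: 0.692
```

Emit:
step_arm:
  increments: [-0.5,0,0,0,0,0,-1,0,0,0,0,0,-1.5,0,0,0,0,0,-2,0,0,0,0,0,-2,0,0,0,0,0,-2,0,0,0,0,0,-2,0,0,0,0,0,-1,0,1,0,0,0,0,0,2,0,0,0,0,0,2,0,0,0,0,0,2,0,0,0,0,0,1,0,0,0]

```text
time: 23.08
position: [0.5068, 0.1078, 0.2057]
tool_rot: [0.758, 1.436, -0.758]
ft_force: [-0.6, 0.2, -0.3]
grip_width: 0.703
```

```bash
python3 -c "
from h import *
st(); save('wrist','w9.png'); save('scene','s9.png'); save('top','t9.png')
for n in ['rotor_foot','rotor_knob','spindle_seat']:
  for c in ['scene','wrist']:
    for d in ctrl.spot_point(c,n)[:1]: print(c,n,d['score'],w(c,d['xyz']))
u,v=[int(t) for t in pix('wrist',[.46,.176,.08])];print(u,v)
print('top pred',pix('wrist',[.4611,.176,.114]))
a=cv2.imread('pics/w9.png')[max(v-60,0):v+60,max(u-75,0):u+75]; cv2.imwrite('pics/w9z.png',cv2.resize(a,None,fx=5,fy=5,interpolation=2))
"
```

```text
23.075 [0.5068 0.1078 0.2057] [ 0.7579  1.4363 -0.7582] [-0.5513  0.2471 -0.2873] 0.7032086665144158 q [ 0.6858  0.138  -1.0101  1.7697  0.12    1.3014  0.2465]
scene rotor_foot 0.96 [0.4569 0.1776 0.0428]
scene rotor_knob 0.67 [0.456  0.1794 0.1094]
wrist rotor_knob 0.81 [0.4559 0.1763 0.1066]
scene spindle_seat 0.84 [0.4552 0.1784 0.0447]
wrist spindle_seat 0.17 [0.4568 0.1741 0.0525]
320 118
top pred (np.float64(322.0820129926318), np.float64(119.84668916124583))
```

View pics/w9z.png

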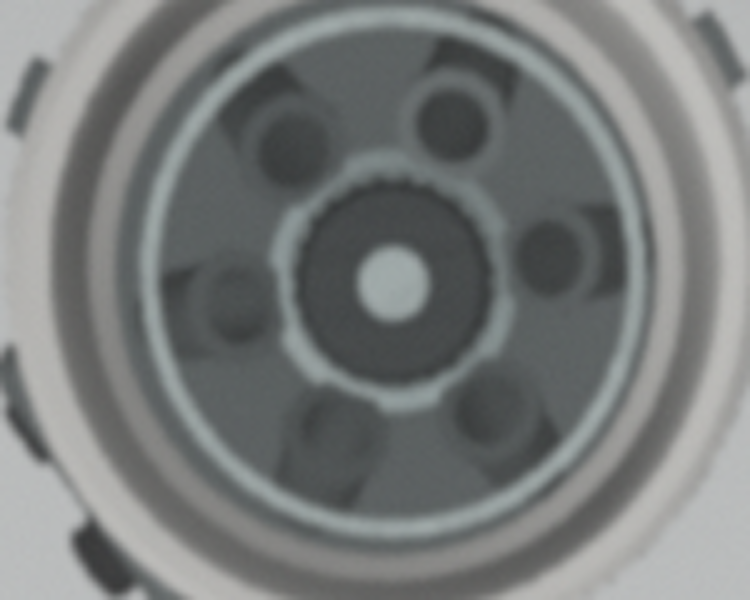

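View pics/s9.png

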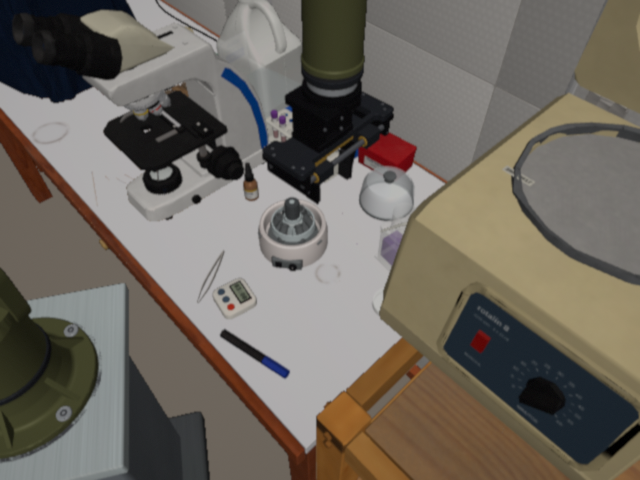

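```bash
python3 -c "
from h import *
st(); save('wrist','w10.png')
a=cv2.imread('pics/s9.png'); cv2.imwrite('pics/s9z.png',cv2.resize(a[185:275,245:340],None,fx=7,fy=7,interpolation=2))
for z in (.114,.117,.12): print(z,'scene',pix('scene',[.461,.176,z]),'top',pix('top',[.461,.176,z]))
print(rayz('wrist',323.6,114.6,.114),rayz('wrist',245+395/5,58+272/5,.075), [ -np.array(ctrl.camera_params('wrist')['R']).T@np.array(ctrl.camera_params('wrist')['t'])])
st()
"
```

```text
23.525 [0.5059 0.1104 0.2066] [ 0.7551  1.4352 -0.7554] [-0.3464  0.9124  0.1773] 0.6992235557964622 q [ 0.684   0.1346 -1.013   1.7704  0.1188  1.3013  0.2456]
0.114 scene (np.float64(293.07146740447115), np.float64(202.4542859222791)) top (np.float64(274.09312046118185), np.float64(273.72844737754815))
0.117 scene (np.float64(293.00501135643515), np.float64(201.24748081841545)) top (np.float64(274.0277880020477), np.float64(273.5872734415967))
0.12 scene (np.float64(292.9382028261694), np.float64(200.0342748320663)) top (np.float64(273.9620463663597), np.float64(273.44521533466235))
[0.4601 0.1791 0.114 ] [0.4597 0.1805 0.075 ] [array([0.4587, 0.1798, 0.369 ])]
23.575 [0.5059 0.1102 0.2066] [ 0.7552  1.4351 -0.7556] [ 0.5842 -0.1979 -0.108 ] 0.702445107753828 q [ 0.6841  0.1346 -1.0128  1.7703  0.1189  1.3014  0.2456]
```

View pics/s9z.png

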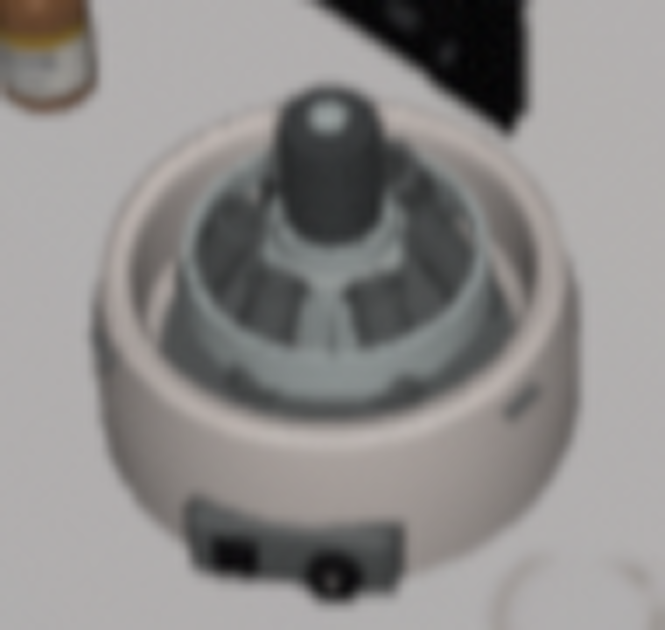

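View pics/t9.png

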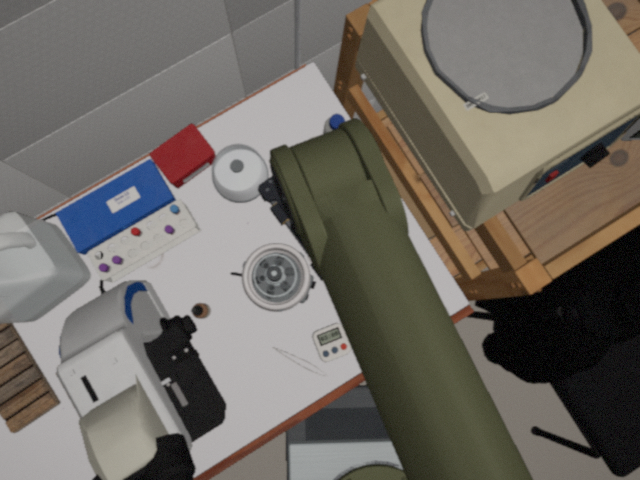

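```bash
python3 -c "
from h import *
st(); print(ctrl.close_job())"
```

```text
23.575 [0.5059 0.1102 0.2066] [ 0.7552  1.4351 -0.7556] [ 0.5842 -0.1979 -0.108 ] 0.702445107753828 q [ 0.6841  0.1346 -1.0128  1.7703  0.1189  1.3014  0.2456]
the job is handed in; nothing more can be done
None
```

The rotor is on the spindle and sits fully home, released, and the job is handed in at 23.6 s of the 72 s allowed.

- **Fitting:** I turned the rotor on the way over, using the key direction seen in the wrist camera (about 118°) and the angles of its tube pockets. The slots dropped straight over the key, so no turning by feel was needed.
- **Pressing:** At the sprung balls the wrist read up to about 8.5 N upward, roughly 11 N once the rotor's weight is added. That is slightly under the 12 N stated. The catch then pulled the hub down with a reading of about 11 N.
- **Seating:** It stopped hard at the seat. A further 8 N of press moved it only 0.1 mm, and the highest reading was 14.5 N.
- **Height:** With no slip seen in the grip, the underside works out at 41.9 mm above the table, against 42 mm for the seat. The rotor finder put it at 42.8 mm.
- **Final pictures:** The rotor is level and centred in the bowl, the gripper is clear of it, and nothing else I could see had moved. The arm hid part of the bench behind and to the right, so I did not check the petri dish and the staining jar separately.
- **Disagreement:** One wrist-camera reading put the knob about 3 mm off the predicted spot. The arm was still settling when that picture was taken, and the scene camera agreed within about 1.5 pixels.

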